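# Stack gearbox covers on the tilted shelf, home against the backstop

## Task

Pick up the long cover and lay it on the tilted shelf, lengthwise up the slope and centred between the shelf's sides, holding it parallel to the slope and setting it down rather than dropping it; push it gently down the slope until you feel its end bear against the backstop (clamped somewhere near the low end), without ramming it. Then do the same with the square cover, laid flat on top of the long one, centred on its width, its edges square to the shelf and one edge pushed against the backstop. Leave both lying flush against the backstop and do not disturb the other things on the bench.

Things in the scene. Friction and masses are not known exactly. Their poses are not given: they have to be found in the camera images.
- stand: Fixed stand of the shelf, yaw 1.22 to 1.92 rad: base 200 mm (its x) by 240 mm (its y), 12 mm thick, with an upright and clamp knob at each end of the tilt axis (its y), 99 to 135 mm from the middle, which rise to 123 mm above the bench. Origin: centre of its underside.
- shelf: Tilted steel deck on the stand, 210 mm long (its x) by 170 mm wide (its y), 8 mm thick, no side walls. Origin: centre of its upper surface, 105 mm above the bench. x runs up the slope, towards the robot's left (+y of the base, within 0.35 rad); y level, pointing towards the robot; z is the deck's upward normal. The slope differs from run to run, 0.37 to 0.52 rad from level (21 to 30 degrees), clamped stiffly.
- stop_mid (a point): Point on the deck's surface and centre line, 77.5 mm down the slope from the shelf's origin. The backstop, a rigid steel bar across the deck (170 mm wide, 10 mm thick, top edge 32 mm above the deck), is clamped with its upslope face (the one the covers must touch) anywhere within 17.5 mm of this point, up or down the slope: no sensor reports where, feel for it. The low end is on the robot's right.
- long_cover: Flat rectangular steel gearbox cover, 140 mm (its x) by 68 mm (its y), 12 mm thick, about 0.5 to 0.9 kg, bolt holes drawn on its face only. Lies flat on the bench. Origin: centre of its underside, z up. Friction on steel is about 0.6 to 0.8: it stays where it is left on the slope and does not slide down by itself.
- square_cover: Flat square steel cover, 66 x 66 mm (its x and y), 14 mm thick, about 0.3 to 0.55 kg. Lies flat on the bench on the other side of the shelf from the long cover (which side is which changes). Origin: centre of its underside, z up.
- round_cover: Bystander: round cast cover with a hub, 100 mm across, 22 mm high. Origin: centre of its underside.
- bearing: Bystander: steel ring, 80 mm outside diameter, 20 mm high. Origin: centre of its underside.
- spanner: Bystander: 200 mm spanner lying on the bench. Origin: on its underside.
- grease_tin: Bystander: can 80 mm across, 100 mm high. Origin: centre of its underside.
- bevel_gear: Bystander: dark bevel gear 90 mm across, 50 mm high. Origin: centre of its underside.
- hammer: Bystander: hammer about 260 mm long lying on the bench. Origin: on its underside.
- bolt_tray: Bystander: grey open tray 140 x 100 x 40 mm. Origin: centre of its underside.

How it is judged (in metres and radians):
On the way, in this order (a step that is already met when the one before it is completed fails the run):
1. the robot presses the long cover, lying parallel to the deck on it, against the backstop with more than 1.5 N (contact force between long_cover and stop_c0 above 1.5 N and contact force between the fingers and long_cover above 0.5 N and angle between the z axis of long_cover and the z axis of shelf, either way round below 0.12 rad and z of long_cover in the frame of shelf below 0.008 m).
2. then the robot presses the square cover, lying parallel to the deck on the long cover, against the backstop with more than 1.5 N (contact force between square_cover and stop_c0 above 1.5 N and contact force between the fingers and square_cover above 0.5 N and angle between the z axis of square_cover and the z axis of shelf, either way round below 0.12 rad and z of square_cover in the frame of shelf between 0.009 and 0.02 m).
At the end, for the whole second after the job is handed in: Long cover flat on the deck (3 mm, 0.05 rad), face up, lengthwise up the slope (0.06 rad), within 15 mm of the middle; square cover the same on top of it, centred within 15 mm, sides square (0.06 rad); each one's lower edge within 2.5 mm of the backstop; both released, at rest ((x of stop_c0 in the frame of long_cover between 0.071 and 0.0775 m or x of stop_c0 in the frame of long_cover between -0.0775 and -0.071 m) and (x of stop_c0 in the frame of square_cover between 0.034 and 0.0405 m or x of stop_c0 in the frame of square_cover between -0.0405 and -0.034 m or y of stop_c0 in the frame of square_cover between 0.034 and 0.0405 m or y of stop_c0 in the frame of square_cover between -0.0405 and -0.034 m) and y of long_cover in the frame of shelf between -0.015 and 0.015 m and z of long_cover in the frame of shelf between -0.003 and 0.003 m and angle between the z axis of each of long_cover, square_cover and the z axis of shelf, either way round below 0.05 rad and angle between each of long_cover, square_cover's own z axis and vertical below 0.8 rad and angle between the x axis of long_cover and the x axis of shelf, either way round below 0.06 rad and y of square_cover in the frame of long_cover between -0.015 and 0.015 m and z of square_cover in the frame of shelf between 0.009 and 0.015 m and (angle between the x axis of square_cover and the x axis of shelf, either way round below 0.06 rad or angle between the y axis of square_cover and the x axis of shelf, either way round below 0.06 rad) and linear speed of each of long_cover, square_cover below 0.01 m/s); the robot touches nothing.
It fails at once if a cover rammed into the backstop (over 30 N) (contact force between any of long_cover, square_cover and stop_c0 above 30 N).
It fails at once if a cover dropped or let fall: it moves free of the fingers at over 0.4 m/s or 4 rad/s ((contact force between the fingers and long_cover below 0.05 N and (linear speed of long_cover above 0.4 m/s or angular speed of long_cover above 4 rad/s)) or (contact force between the fingers and square_cover below 0.05 N and (linear speed of square_cover above 0.4 m/s or angular speed of square_cover above 4 rad/s))).
It fails at once if a bystander moved by over 30 mm (distance of any of round_cover, bearing, spanner, grease_tin, bevel_gear, hammer, bolt_tray from where it was at the start of the episode above 0.03 m).
It also fails if it takes over 67 s, if anything falls off the work surface, if the arm or the gripper's body presses on something with over 40 N, if the wrist force passes 120 N, or if a joint passes its speed limit or range.

## Robot

A 6-joint arm with a two-finger parallel gripper is mounted at the origin on the work surface. World frame = base frame: x ahead of the robot, y to its left, z up, the work surface at z = 0. Lengths are in mm, angles in rad, forces in N, time in s.
With the tool pointing down it reaches from about 350 to 850 mm from the base axis. Payload 8.1 kg.
Tool frame: the origin (TCP) lies at the very end of the fingers, on their centre line; the grasp point (between the pads) lies 19 mm behind it (ctrl.grip_depth is the distance from the TCP to the grasp point, in mm); z points along the fingers, y is the direction in which the jaws open and shut (so a half turn about z gives the same grasp; the last joint's range is limited). The gripper opens to 93 mm and grips with 3 to 60 N. Pads are 15 mm wide; open, the fingers measure 128 mm over their backs; the gripper's body (75 mm by 188 mm) begins 65 mm behind the grasp point.
Start: joints at [-1.425, 0.13, 1.488, -0, 1.523, -0.085], TCP at [137.274, -584.09, 218.635] pointing down, gripper open.
Joint ranges: [-2.96, 2.96], [-0.89, 2.26], [0.02, 2.5], [-1.34, 4.48], [0, 2.73], [-2.66, 2.66]. Speed limits (rad/s): [2.39, 2.39, 2.79, 3.14, 3.14, 3.14].

## Interface

Orientations are given as [roll, pitch, yaw] about the fixed x, y, z axes, in that order (R = Rz(yaw) Ry(pitch) Rx(roll)).
In Python, from rig import status, optics, job, ctrl gives the robot as it stands. The module is installed in compiled form; this text tells all that it offers.
- The arm moves only by the shell command python3 -m pendant 'ROWS'. ROWS is JSON, a list of rows, each a list of 7 numbers: the finger opening in mm, from 0 to 93, then the shift along the tool's x, y, z in mm, then the turn, a rotation vector about the tool's x, y, z in degrees. A call has exactly 10 rows; each row is the pose to reach, as a shift and turn from the pose commanded when the call began, along the tool's axes at that moment; what a row does not reach only later rows make up. A row lasts 1/10 s, in which the tool goes at most 50 mm and 8.59 degrees, less where a joint would pass 70% of its speed; a pose out of reach is approached as far as the arm can. A call with a gripper value outside its range is refused whole. The fingers move at their own pace and stop on an object; the grip force is fixed at half the most. Time passes only in rows, so rows that repeat a pose let the fingers close, or fill a call up. It gives the time, the measured TCP pose, the force and the opening at its end, in the units of the state.
- status.get_state(): the state, without advancing time (a new reading comes with each control period).
- optics.get_image(name): name is "side" or "top" or "wrist"; returns a dict with "image" (420x560x3 uint8, red, green, blue), "range_z" (420x560 float32, mm along the optical axis (not along the pixel's ray), 0 where there is no reading), "intrinsics" (3x3 intrinsics, pixels), "R" (3x3) and "t" (3): a world point X has camera coordinates R X + t. Camera axes: x right, y down, z forward; pixel columns grow to the right and rows downward; lengths in mm; the calibration is good to about 2 mm. A picture is of the moment at which its call begins.
- job.sign_off(): hands the job in, once; it reports no verdict.
The state is a dict: "t": time; "qpos": joint angles; "joint_vel": joint speeds; "effort": joint torques, N m; "eef_pos": TCP position; "ee_rot": TCP orientation; "wrist_force": force on the tool from outside, world axes, zero at the start; "torque": the same for the moment, N m; "width": opening from 0.0 (shut) to 1.0 (fully open).
Only numpy, scipy, OpenCV 4.12 (cv2) and the standard library are available. Lean on these libraries where they do the work, as an engineer would, in place of code of your own. Each camera call takes 0.05 s, during which the arm holds its last target.

## Working session

There is one attempt and no reset: what is moved stays moved. The work goes in short steps, Python scripts to look and compute and a shell command to move; the robot and the scene stay as the last step left them, time stands still between calls to the robot, and variables do not carry over. Pictures are saved under pics/ and viewed, and the job is handed in when it is done.

```bash
ls; mkdir -p pics
python3 - <<'E'
from rig import status,optics,ctrl
import cv2,numpy as np
s=status.get_state()
for k,v in s.items(): print(k,np.round(v,3))
for n in ["top","side","wrist"]:
    d=optics.get_image(n); cv2.imwrite(f"pics/{n}0.png",d["image"][:,:,::-1]); np.savez(f"pics/{n}0.npz",**d)
    print(n,d["intrinsics"].round(1).tolist(),d["R"].round(3).tolist(),d["t"].round(1))
E
```

```text
pics
t 0.0
qpos [-1.425  0.131  1.489 -0.     1.523 -0.085]
joint_vel [-0.002 -0.    -0.001 -0.002 -0.001  0.   ]
effort [ 3.0000e-03 -5.5985e+01 -4.9175e+01  7.7000e-02  3.6000e-02 -0.0000e+00]
eef_pos [ 137.189 -583.542  217.608]
ee_rot [-3.14  -0.     0.231]
wrist_force [ 0.156 -0.569 -1.032]
torque [-0.03  -0.041 -0.009]
width 0.998
top [[381.1, 0.0, 281.2], [0.0, 381.1, 209.6], [0.0, 0.0, 1.0]] [[-0.025, -0.999, -0.025], [-0.983, 0.029, -0.179], [0.18, 0.021, -0.984]] [  16.6  558.5 1104.8]
side [[467.4, 0.0, 275.0], [0.0, 467.4, 211.9], [0.0, 0.0, 1.0]] [[-0.762, -0.648, -0.003], [-0.51, 0.602, -0.615], [0.4, -0.467, -0.789]] [ 414.9  326.8 1449.6]
wrist [[350.6, 0.0, 283.1], [0.0, 350.6, 213.5], [0.0, 0.0, 1.0]] [[0.229, -0.973, -0.001], [-0.936, -0.221, 0.273], [-0.266, -0.062, -0.962]] [-599.4  -32.   390. ]
```

View pics/top0.png

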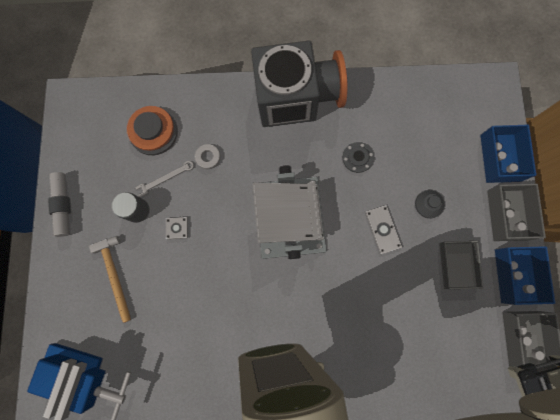

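View pics/side0.png

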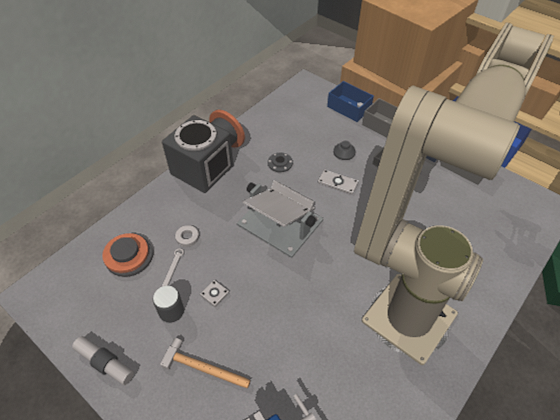

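The top view shows the long cover at about (383,229), right of the shelf (287,212), and the square cover at (176,229), left of it. The side view agrees. Next I measure with depth.

```bash
cat > h.py <<'E'
import numpy as np,cv2
def cloud(d):
    K=d["intrinsics"];z=d["range_z"].astype(float);h,w=z.shape
    u,v=np.meshgrid(np.arange(w),np.arange(h))
    P=np.stack([(u-K[0,2])/K[0,0]*z,(v-K[1,2])/K[1,1]*z,z],-1)
    X=(P-d["t"])@d["R"]; X[z==0]=np.nan
    return X
def rect(P):
    (c,s,a)=cv2.minAreaRect(P[:,:2].astype(np.float32)); return np.round(c,1),np.round(s,1),round(a,2)
E
python3 - <<'E'
from h import *
for n,boxes in dict(top=dict(long=(355,195,412,260),sq=(160,213,193,245),bench=(330,230,352,280)),side=dict(long=(312,165,362,196),sq=(197,275,233,308),bench=(225,255,250,290))).items():
    d=np.load(f"pics/{n}0.npz");X=cloud(d)
    for k,(a,b,c,e) in boxes.items():
        P=X[b:e,a:c].reshape(-1,3);P=P[np.isfinite(P[:,0])]
        print(n,k,np.percentile(P[:,2],[5,50,95]).round(1))
        if k!="bench":
            Q=P[(P[:,2]>7)&(P[:,2]<25)]
            print(len(Q),np.median(Q[:,2]).round(1),rect(Q),Q.mean(0).round(1))
    # shelf
    a,b,c,e=dict(top=(225,150,350,270),side=(225,170,335,255))[n]
    P=X[b:e,a:c].reshape(-1,3);P=P[np.isfinite(P[:,0])&(P[:,2]>45)]
    print("shelf",len(P),P.min(0).round(),P.max(0).round())
    im=d["image"][b:e,a:c,::-1]; cv2.imwrite(f"pics/{n}_shelf.png",cv2.resize(im,None,fx=5,fy=5,interpolation=cv2.INTER_CUBIC))
E
```

```text
top long [-2.4  2.  14.6]
1019 12.7 (array([ 498.2, -327.4]), array([186.3, 165.5]), 2.58) [ 496.  -311.7   12.7]
top sq [-2.5  3.3 17.6]
457 14.7 (array([519.9, 331.4]), array([80. , 66.6]), 0.18) [518.  331.1  14.5]
top bench [-3.   0.8  4.5]
shelf 4303 [ 408. -121.   46.] [678.  78. 159.]
side long [-3.6  3.8 16.6]
565 12.6 (array([ 503.2, -315.9]), array([188.4, 159.3]), 37.62) [ 495.  -307.8   12.6]
side sq [-3.7  2.9 17.7]
413 14.6 (array([523.8, 333.9]), array([ 99. , 107.2]), 51.61) [516.  334.5  14.4]
side bench [-4.2  0.6  5.6]
shelf 2140 [ 408. -119.   46.] [680.  81. 160.]
```

View pics/top_shelf.png

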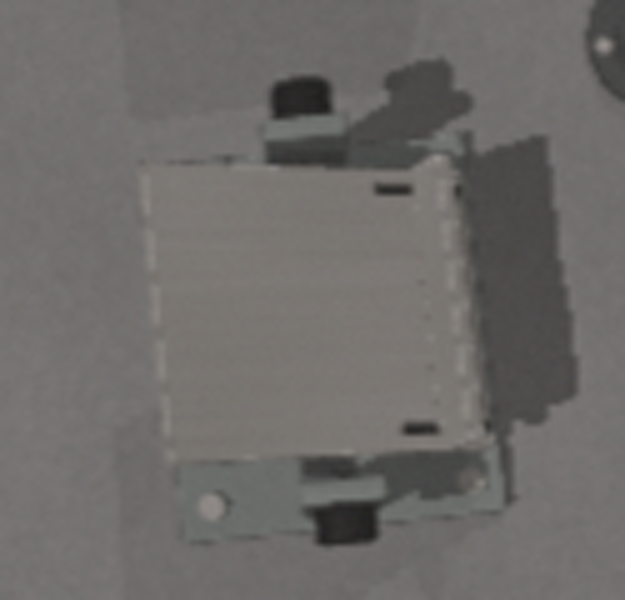

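View pics/side_shelf.png

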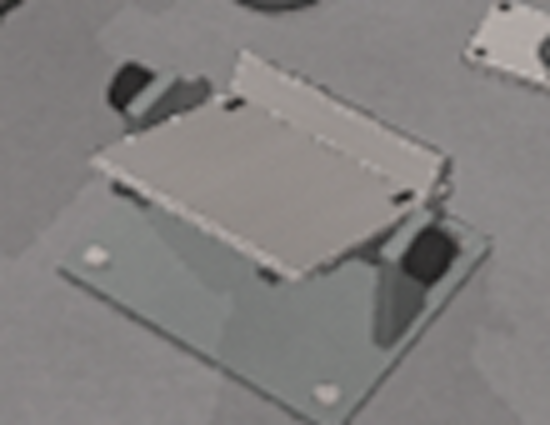

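Run:
```python
from h import *
from scipy.optimize import least_squares
def ray_plane(d,uv,z0):
    K=d["intrinsics"];r=np.c_[(uv[:,0]-K[0,2])/K[0,0],(uv[:,1]-K[1,2])/K[1,1],np.ones(len(uv))]@d["R"]
    o=-d["R"].T@d["t"]; s=(z0-o[2])/r[:,2]; return o+r*s[:,None]
D={n:np.load(f"pics/{n}0.npz") for n in("top","side")}
for n,k,(a,b,c,e),h in [("top","long",(350,190,415,265),12),("side","long",(305,160,368,205),12),("top","sq",(155,208,198,250),14),("side","sq",(192,270,240,313),14)]:
    d=D[n]; g=cv2.cvtColor(d["image"][b:e,a:c],cv2.COLOR_RGB2GRAY)
    g=cv2.resize(g,None,fx=4,fy=4,interpolation=cv2.INTER_CUBIC)
    th,m=cv2.threshold(g,0,255,cv2.THRESH_OTSU)
    cs,_=cv2.findContours(m,cv2.RETR_EXTERNAL,cv2.CHAIN_APPROX_NONE)
    ct=max(cs,key=cv2.contourArea)[:,0].astype(float)
    uv=np.c_[a+(ct[:,0]+.5)/4-.5,b+(ct[:,1]+.5)/4-.5]
    P=ray_plane(d,uv,h); print(n,k,th,rect(P))
S=[]
for n,(a,b,c,e) in dict(top=(225,150,350,270),side=(225,170,335,255)).items():
    X=cloud(D[n])[b:e,a:c].reshape(-1,3);X=X[np.isfinite(X[:,0])&(X[:,2]>45)]
    rng=np.random.default_rng(0);best=None
    for i in range(1500):
        p=X[rng.choice(len(X),3,False)];nn=np.cross(p[1]-p[0],p[2]-p[0]);L=np.linalg.norm(nn)
        if L<1000: continue
        nn/=L; inl=abs((X-p[0])@nn)<4
        if best is None or inl.sum()>best.sum(): best=inl
    for _ in range(4):
        Q=X[best];c0=Q.mean(0);nn=np.linalg.svd(Q-c0)[2][2];nn*=np.sign(nn[2]);best=abs((X-c0)@nn)<5
    xs=nn*-nn[2]+[0,0,1];xs/=np.linalg.norm(xs)  # upslope
    ys=np.cross(nn,xs)
    print(n,"inl",best.sum(),len(X),"n",nn.round(4),"tilt",np.arccos(nn[2]).round(4),"up",xs.round(3),"yaw",np.arctan2(xs[1],xs[0]).round(4),"std",((Q-c0)@nn).std().round(2))
    a_=(X-c0)@xs;b_=(X-c0)@ys;hh=(X-c0)@nn
    R2=rect(np.c_[a_,b_][best]);print("deck rect",R2)
    c=c0+xs*R2[0][0]+ys*R2[0][1];print("centre",c.round(1))
    A=a_-R2[0][0];B=b_-R2[0][1]
    for lo in range(-120,-40,4):
        m=(A>=lo)&(A<lo+4)&(abs(B)<75); 
        if m.any(): print(lo,m.sum(),np.percentile(hh[m],[5,50,95]).round(1),end="; ")
    print()
```

```text
top long 125.0 (array([ 495.8, -310.8]), array([141.2,  68.2]), 15.82)
side long 115.0 (array([ 496.1, -305.2]), array([251.6, 227.6]), 40.22)
top sq 99.0 (array([515.2, 332.8]), array([135.8, 135.3]), 0.86)
side sq 155.0 (array([516.8, 333.6]), array([66. , 64.9]), 1.0)
top inl 3396 4303 n [ 0.0364 -0.4662  0.8839] tilt 0.4866 up [-0.069  0.881  0.468] yaw 1.6488 std 1.85
deck rect (array([-17.1,  -0.2]), array([212.2, 267.2]), 0.25)
centre [541.8 -23.7 105.9]
-108 17 [-3.8 -1.3 -0.7]; -104 52 [-3.5 -0.9  3. ]; -100 16 [-0.5  1.3  2.5]; -80 25 [28.5 31.  32.5]; -76 60 [29.  31.9 34.6]; -72 224 [-0.8 18.3 33.3]; -68 188 [-2.1 13.4 32.6]; -64 61 [-3.5 -0.3  2.3]; -60 51 [-2.4  0.1  2.8]; -56 67 [-2.8  0.1  2.6]; -52 54 [-3.1 -0.2  2.5]; -48 59 [-2.7  0.2  2.5]; -44 59 [-3.6 -0.5  2.8]; 
side inl 1399 2140 n [ 0.0356 -0.4616  0.8864] tilt 0.4813 up [-0.068  0.884  0.463] yaw 1.6477 std 1.84
deck rect (array([-4. , -0.2]), array([211.3, 270.5]), 9.31)
centre [538.6  -7.7 114. ]
-120 1 [-0.6 -0.6 -0.6]; -100 2 [29.1 29.4 29.7]; -96 12 [ 9.7 30.7 32. ]; -92 80 [ 1.9 19.9 32.3]; -88 164 [-0.3 14.  31.7]; -84 126 [-0.8 16.7 31.2]; -80 29 [-2.7  0.8 31. ]; -76 22 [-2.4  0.1  1.7]; -72 24 [-2.7  0.1  1.3]; -68 28 [-3.1 -1.   1. ]; -64 21 [-2.7 -1.   2. ]; -60 18 [-2.6 -0.3  1.3]; -56 22 [-3.3 -0.4  2.4]; -52 12 [-3.   0.1  1.8]; -48 28 [-2.4  0.8  3.3]; -44 20 [-2.  -0.   2.1];
```

Run:
```python
from h import *
D={n:np.load(f"pics/{n}0.npz") for n in("top","side")}
n=np.array([.036,-.464,.885]);n/=np.linalg.norm(n)
xs=-n*n[2]+[0,0,1];xs/=np.linalg.norm(xs);ys=np.cross(n,xs)
def rays(d,uv):
    K=d["intrinsics"];uv=np.atleast_2d(uv)
    return -d["R"].T@d["t"],np.c_[(uv[:,0]-K[0,2])/K[0,0],(uv[:,1]-K[1,2])/K[1,1],np.ones(len(uv))]@d["R"]
c=np.array([541.8,-23.7,105.0])
def onplane(d,uv,off=0):
    o,r=rays(d,uv);s=((c-o)@n+off)/(r@n);P=o+r*s[:,None];return np.c_[(P-c)@xs,(P-c)@ys]
top=np.array([(140,163),(168,458),(430,168),(440,452)])/5+[225,150]
side=np.array([(92,160),(297,277),(220,98),(415,200)])/5+[225,170]
print(onplane(D["top"],top-.4).round(1)); print(onplane(D["side"],side-.4).round(1))
print("stop base (side img)",onplane(D["side"],np.array([(238,92),(412,195),(330,148)])/5+[225,170]).round(1))
print("stop top upslope edge side",onplane(D["side"],np.array([(245,53),(443,158)])/5+[225,170],32).round(1))
print("stop top edges top",onplane(D["top"],np.array([(440,165),(470,440),(460,165),(487,430)])/5+[225,150],32).round(1))
d=D["top"];a,b,cc,e=155,208,198,250
g=cv2.resize(cv2.cvtColor(d["image"][b:e,a:cc],cv2.COLOR_RGB2GRAY),None,fx=4,fy=4,interpolation=cv2.INTER_CUBIC)
for th in(120,135,150):
    m=(g>th).astype(np.uint8);ct=max(cv2.findContours(m,cv2.RETR_EXTERNAL,cv2.CHAIN_APPROX_NONE)[0],key=cv2.contourArea)[:,0]
    uv=(ct+.5)/4-.5+[a,b];o,r=rays(d,uv);P=o+r*((14-o[2])/r[:,2])[:,None];print(th,rect(P))
d=D["side"];a,b,cc,e=305,160,368,205
g=cv2.resize(cv2.cvtColor(d["image"][b:e,a:cc],cv2.COLOR_RGB2GRAY),None,fx=4,fy=4,interpolation=cv2.INTER_CUBIC)
for th in(135,150,160):
    m=(g>th).astype(np.uint8);ct=max(cv2.findContours(m,cv2.RETR_EXTERNAL,cv2.CHAIN_APPROX_NONE)[0],key=cv2.contourArea)[:,0]
    uv=(ct+.5)/4-.5+[a,b];o,r=rays(d,uv);P=o+r*((12-o[2])/r[:,2])[:,None];print(th,rect(P))
# where are tall neighbours (z>60) besides shelf & robot
```

```text
[[107.  -85.8]
 [106.4  80.3]
 [-82.4 -87.2]
 [-66.   84.9]]
[[111.1 -79.4]
 [109.5  84.4]
 [-51.7 -82.7]
 [-59.   79.8]]
stop base (side img) [[-72.  -78.2]
 [-62.2  77.2]
 [-64.7   6.7]]
stop top upslope edge side [[-68.4 -80.3]
 [-71.2  86.1]]
stop top edges top [[-70.5 -78.7]
 [-68.3  83.7]
 [-84.3 -79. ]
 [-80.6  78.5]]
120 (array([518. , 334.6]), array([69.3, 68.2]), 1.16)
135 (array([518.4, 332.9]), array([65.5, 62.6]), 1.72)
150 (array([518.8, 333.7]), array([16.1, 15.4]), 12.54)
135 (array([ 496.3, -316.6]), array([146.7,  85.9]), 15.35)
150 (array([ 494.8, -312. ]), array([141.9,  71.8]), 15.24)
160 (array([ 461.8, -320.9]), array([72.3, 69.4]), 15.69)
```

```bash
cat >> h.py <<'E'
from scipy.spatial.transform import Rotation as Ro
from rig import status
n=np.array([.036,-.464,.885]);n/=np.linalg.norm(n)
xs=-n*n[2]+[0,0,1];xs/=np.linalg.norm(xs);ys=np.cross(n,xs)
C=np.array([541.6,-21.5,105.5])
RS=np.c_[xs,-ys,-n]   # tool on shelf: x upslope, z into deck
def down(yaw): return (Ro.from_euler('z',yaw)*Ro.from_euler('x',np.pi)).as_matrix()
def S(a,b,h): return C+a*xs+b*ys+h*n
def go(p,R):
    s=status.get_state();R0=Ro.from_euler('xyz',s["ee_rot"]).as_matrix()
    print("shift",(R0.T@(np.array(p)-s["eef_pos"])).round(1),"turn",np.degrees(Ro.from_matrix(R0.T@R).as_rotvec()).round(2))
def st():
    s=status.get_state();f=np.array(s["wrist_force"]);R0=Ro.from_euler('xyz',s["ee_rot"]).as_matrix();p=np.array(s["eef_pos"])
    print("t",s["t"],"p",p.round(1),"w",round(s["width"]*93,1),"F tool",(R0.T@f).round(2),"F shelf",np.round([f@xs,f@ys,f@n],2),"Tq tool",(R0.T@np.array(s["torque"])).round(2))
    q=p-C;print("shelf abh",np.round([q@xs,q@ys,q@n],1),"rot err deg (shelf)",np.degrees(Ro.from_matrix(R0.T@RS).as_rotvec()).round(2),"q",np.round(s["qpos"],2))
E
python3 -c "
from h import *
st();go([495.8,-311.2,70],down(np.radians(15.6)))"
```

```text
t 0.15 p [ 137.2 -583.7  217.8] w 93.1 F tool [-0.17  0.03 -0.64] F shelf [0.25 0.16 0.59] Tq tool [ 0.01 -0.01 -0.01]
shelf abh [-416.1  446.7  345.7] rot err deg (shelf) [ 19.57  22.84 -79.52] q [-1.43  0.13  1.49 -0.    1.52 -0.09]
shift [ 411.4 -183.   148.1] turn [-0.08 -0.01 -2.38]
```

```bash
python3 -m pendant '[[93,35,-15,5,0,0,-0.3],[93,80,-35,12,0,0,-0.6],[93,125,-56,22,0,0,-0.9],[93,170,-76,34,0,0,-1.2],[93,215,-96,48,0,0,-1.5],[93,260,-116,65,0,0,-1.8],[93,305,-136,85,0,0,-2.1],[93,350,-156,105,0,0,-2.4],[93,390,-173,127,0,0,-2.4],[93,411.4,-183,148,0,0,-2.4]]'
python3 - <<'E'
from h import *
from rig import optics
st();go([495.8,-311.2,3],down(np.radians(15.6)))
d=optics.get_image("wrist");cv2.imwrite("pics/w1.png",d["image"][:,:,::-1])
E
```

```text
t: 1.15
eef_pos: [498.2, -310.0, 70.3]
ee_rot: [3.141, -0.001, 0.274]
wrist_force: [0.9, -0.5, 0.9]
width: 0.998
t 1.15 p [ 498.2 -310.    70.3] w 92.8 F tool [ 0.68  0.74 -0.92] F shelf [-0.09 -0.81  1.09] Tq tool [ 0.01 -0.    0.01]
shelf abh [-268.    65.5  101.2] rot err deg (shelf) [ 19.12  23.17 -77.06] q [-0.64  0.21  1.68  0.    1.25  0.65]
shift [-2.8  0.5 67.3] turn [ 0.05 -0.07  0.1 ]
```

View pics/w1.png

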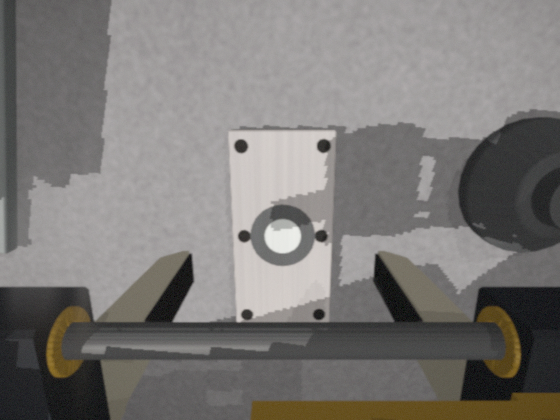

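The wrist view shows the long cover (columns 230–335) centred between the fingers (190–375) and square to them. Now descend and grip.

```bash
python3 -m pendant '[[93,0,0,10,0,0,0],[93,0,0,25,0,0,0],[93,0,0,40,0,0,0],[93,0,0,54,0,0,0],[93,0,0,63,0,0,0],[93,0,0,66,0,0,0],[93,0,0,66,0,0,0],[60,0,0,66,0,0,0],[60,0,0,66,0,0,0],[60,0,0,66,0,0,0]]'; python3 -c "
from h import *
st()"
```

```text
t: 2.2
eef_pos: [496.4, -312.1, 5.4]
ee_rot: [3.141, -0.001, 0.273]
wrist_force: [-0.8, -0.3, -0.5]
width: 0.792
t 2.2 p [ 496.4 -312.1    5.4] w 73.7 F tool [-0.8   0.05  0.54] F shelf [-0.43  0.77 -0.38] Tq tool [-0.01 -0.04 -0.  ]
shelf abh [-300.    67.5   44.6] rot err deg (shelf) [ 19.13  23.19 -77.14] q [-0.65  0.3   1.71  0.    1.14  0.65]
```

```bash
python3 -m pendant '[[60,0,0,1.5,0,0,0],[60,0,0,2,0,0,0],[60,0,0,2,0,0,0],[60,0,0,2,0,0,0],[60,0,0,2,0,0,0],[60,0,0,0,0,0,0],[60,0,0,-8,0,0,0],[60,0,0,-20,0,0,0],[60,0,0,-35,0,0,0],[60,0,0,-50,0,0,0]]'; python3 -c "
from h import *
st();go(S(20,0,60),RS)"
```

```text
t: 3.2
eef_pos: [496.0, -312.0, 56.1]
ee_rot: [3.141, -0.0, 0.273]
wrist_force: [-0.4, -0.3, -6.4]
width: 0.727
t 3.2 p [ 496.  -312.    56.1] w 67.6 F tool [-0.49  0.14  6.37] F shelf [-3.17  0.45 -5.53] Tq tool [-0.04 -0.05  0.08]
shelf abh [-276.2   67.9   89.5] rot err deg (shelf) [ 19.08  23.19 -77.16] q [-0.65  0.23  1.69 -0.    1.23  0.65]
shift [ 120.2 -257.4 -111.9] turn [ 19.08  23.19 -77.16]
```

```bash
python3 -m pendant '[[60,0,0,-15,0,0,0],[60,0,0,-45,0,0,0],[60,0,0,-80,0,0,0],[60,10,-21,-110,1.5,1.9,-6.2],[60,20,-44,-130,3.2,3.9,-13.1],[60,31,-67,-140,5,6,-20],[60,42,-90,-140,6.7,8.1,-27],[60,53,-113,-140,8.4,10.2,-34],[60,64,-136,-140,10.1,12.3,-40.9],[60,74,-160,-140,11.8,14.4,-47.8]]'; python3 -c "
from h import *
st();go(S(20,0,50),RS)"
```

```text
t: 4.2
eef_pos: [524.3, -137.4, 196.2]
ee_rot: [-3.059, -0.305, 1.107]
wrist_force: [0.9, 0.6, -6.8]
width: 0.726
t 4.2 p [ 524.3 -137.4  196.2] w 67.5 F tool [-1.14  1.04  6.7 ] F shelf [-2.67 -0.9  -6.27] Tq tool [-0.19 -0.53 -0.02]
shelf abh [-58.8  26.2 133.4] rot err deg (shelf) [  7.31   8.79 -29.03] q [-0.56  0.05  1.65  0.29  1.56 -0.13]
shift [ 90.5 -27.8  70. ] turn [  7.31   8.79 -29.03]
```

```bash
python3 -m pendant '[[60,8,-3,2,0.7,0.9,-2.9],[60,22,-7,8,1.8,2.2,-7.2],[60,38,-12,18,3.1,3.7,-12.2],[60,54,-17,32,4.4,5.3,-17.4],[60,68,-21,46,5.5,6.6,-21.8],[60,80,-24,58,6.4,7.7,-25.4],[60,88,-27,67,7.1,8.5,-28.2],[60,90.5,-27.8,70,7.31,8.79,-29.03],[60,90.5,-27.8,70,7.31,8.79,-29.03],[60,90.5,-27.8,70,7.31,8.79,-29.03]]'
python3 - <<'E'
from h import *
from rig import optics
st();go(S(20,0,50),RS)
for k in("side","top"):
    d=optics.get_image(k);cv2.imwrite(f"pics/{k}2.png",d["image"][:,:,::-1]);np.savez(f"pics/{k}2.npz",**d)
a=cv2.imread("pics/side2.png")[130:270,190:370];b=cv2.imread("pics/top2.png")[130:280,200:370]
f=lambda i:cv2.resize(i,(400,330),interpolation=cv2.INTER_CUBIC)
cv2.imwrite("pics/both2.png",np.hstack([f(a),f(b)]))
E
```

```text
t: 5.2
eef_pos: [542.6, -28.3, 158.3]
ee_rot: [-3.139, -0.483, 1.641]
wrist_force: [0.2, -0.8, -6.5]
width: 0.727
t 5.2 p [542.6 -28.3 158.3] w 67.6 F tool [-3.73  0.12  5.33] F shelf [-3.73 -0.1  -5.32] Tq tool [-0.15 -0.85 -0.04]
shelf abh [18.5 -0.5 49.9] rot err deg (shelf) [ 0.06  0.07 -0.36] q [-0.44  0.18  1.63  0.42  1.59 -0.55]
shift [ 1.5 -0.5 -0.1] turn [ 0.06  0.07 -0.36]
```

View pics/both2.png

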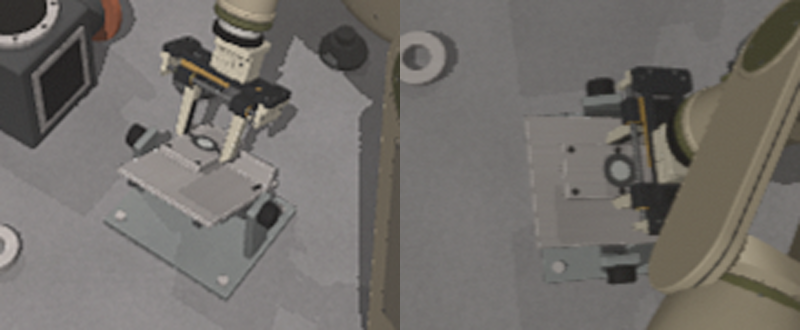

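```bash
python3 -m pendant '[[60,0,0,3,0,0,-0.2],[60,0,0,9,0,0,-0.36],[60,0,0,16,0,0,-0.36],[60,0,0,23,0,0,-0.36],[60,0,0,30,0,0,-0.36],[60,0,0,35,0,0,-0.36],[60,0,0,39,0,0,-0.36],[60,0,0,40,0,0,-0.36],[60,0,0,41,0,0,-0.36],[60,0,0,41,0,0,-0.36]]'; python3 -c "
from h import *
st()"
```

```text
t: 6.3
eef_pos: [540.9, -8.6, 121.3]
ee_rot: [3.141, -0.484, 1.649]
wrist_force: [-0.1, -0.3, -6.4]
width: 0.729
t 6.3 p [540.9  -8.6 121.3] w 67.8 F tool [-3.21 -0.12  5.54] F shelf [-3.21  0.12 -5.54] Tq tool [-0.04 -0.88 -0.05]
shelf abh [18.7 -0.3  8. ] rot err deg (shelf) [ 0.   -0.01  0.03] q [-0.41  0.2   1.68  0.43  1.51 -0.56]
```

```bash
python3 -m pendant '[[60,0,0,0.5,0,0,0],[60,0,0,1,0,0,0],[60,0,0,1.5,0,0,0],[60,0,0,2,0,0,0],[60,0,0,2.5,0,0,0],[60,0,0,2.5,0,0,0],[60,0,0,2.5,0,0,0],[60,0,0,2.5,0,0,0],[60,0,0,2.5,0,0,0],[60,0,0,2.5,0,0,0]]'; python3 -c "
from h import *
st()"
```

```text
t: 7.3
eef_pos: [540.7, -7.4, 119.0]
ee_rot: [3.141, -0.484, 1.649]
wrist_force: [0.3, 0.7, -6.3]
width: 0.725
t 7.3 p [540.7  -7.4 119. ] w 67.5 F tool [-2.31  0.39  5.91] F shelf [-2.31 -0.39 -5.91] Tq tool [-0.07 -0.81 -0.03]
shelf abh [18.8 -0.2  5.4] rot err deg (shelf) [-0.01 -0.02  0.03] q [-0.41  0.2   1.68  0.43  1.51 -0.56]
```

```bash
python3 -m pendant '[[60,0,0,0.4,0,0,0],[60,0,0,0.8,0,0,0],[60,0,0,1.2,0,0,0],[60,0,0,1.5,0,0,0],[60,0,0,1.5,0,0,0],[60,0,0,1.5,0,0,0],[60,0,0,1.5,0,0,0],[60,0,0,1.5,0,0,0],[60,0,0,1.5,0,0,0],[60,0,0,1.5,0,0,0]]'; python3 -c "
from h import *
st()"
```

```text
t: 8.3
eef_pos: [540.7, -6.9, 118.0]
ee_rot: [3.141, -0.484, 1.649]
wrist_force: [-3.2, -4.8, 1.2]
width: 0.729
t 8.3 p [540.7  -6.9 118. ] w 67.8 F tool [-3.42 -3.54 -3.21] F shelf [-3.42  3.54  3.21] Tq tool [ 0.87 -0.65  0.01]
shelf abh [18.7 -0.2  4.3] rot err deg (shelf) [-0.   -0.    0.04] q [-0.41  0.2   1.68  0.43  1.51 -0.56]
```

```bash
python3 -m pendant '[[60,0,0,-0.6,0,0,0],[60,-0.5,0,-0.8,0,0,0],[60,-1.5,0,-0.8,0,0,0],[60,-3,0,-0.8,0,0,0],[60,-5,0,-0.8,0,0,0],[60,-7,0,-0.8,0,0,0],[60,-9,0,-0.8,0,0,0],[60,-10.5,0,-0.8,0,0,0],[60,-11,0,-0.8,0,0,0],[60,-11,0,-0.8,0,0,0]]'; python3 -c "
from h import *
st()"
```

```text
t: 9.3
eef_pos: [541.4, -16.9, 113.1]
ee_rot: [-3.142, -0.484, 1.649]
wrist_force: [-0.0, -0.0, -6.2]
width: 0.722
t 9.3 p [541.4 -16.9 113.1] w 67.2 F tool [-2.89 -0.    5.45] F shelf [-2.89  0.   -5.45] Tq tool [-0.11 -0.83 -0.03]
shelf abh [ 7.6 -0.1  4.6] rot err deg (shelf) [-0.01 -0.02  0.02] q [-0.42  0.22  1.67  0.42  1.51 -0.58]
```

```bash
python3 -m pendant '[[60,-0.5,0,0,0,0,0],[60,-1,0,0,0,0,0],[60,-1.5,0,0,0,0,0],[60,-2,0,0,0,0,0],[60,-2.5,0,0,0,0,0],[60,-3,0,0,0,0,0],[60,-3.5,0,0,0,0,0],[60,-4,0,0,0,0,0],[60,-4,0,0,0,0,0],[60,-4,0,0,0,0,0]]'
python3 - <<'E'
from h import *
from rig import optics
st()
d=optics.get_image("wrist");cv2.imwrite("pics/w3.png",d["image"][:,:,::-1])
d=optics.get_image("side");cv2.imwrite("pics/s3.png",cv2.resize(d["image"][150:260,220:350,::-1],None,fx=5,fy=5,interpolation=cv2.INTER_CUBIC))
E
```

```text
t: 10.3
eef_pos: [541.7, -20.3, 111.3]
ee_rot: [3.142, -0.484, 1.649]
wrist_force: [0.2, -0.2, -6.8]
width: 0.726
t 10.3 p [541.7 -20.3 111.3] w 67.5 F tool [-3.38  0.14  5.95] F shelf [-3.38 -0.14 -5.95] Tq tool [-0.19 -0.84 -0.08]
shelf abh [ 3.7 -0.2  4.6] rot err deg (shelf) [-0.01 -0.02  0.03] q [-0.43  0.22  1.67  0.42  1.51 -0.59]
```

View pics/s3.png

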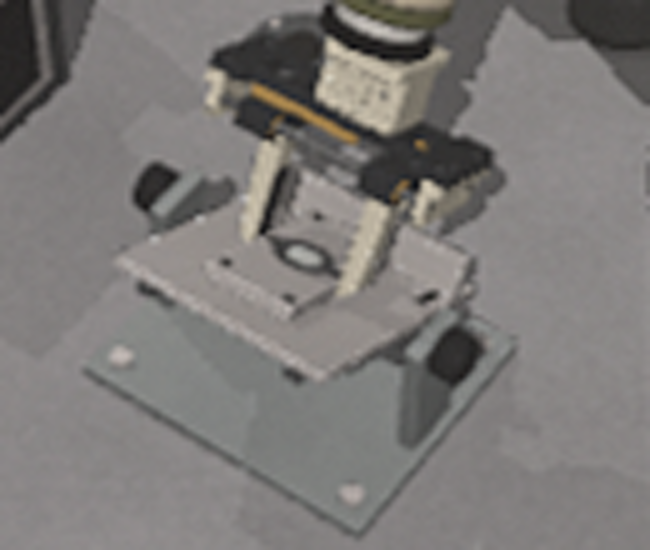

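The side view shows the long cover close over the deck, parallel to it and midway between the sides, with its lower end hidden near the backstop. Feeling onward.

```bash
python3 -m pendant '[[60,-0.2,0,0,0,0,0],[60,-0.4,0,0,0,0,0],[60,-0.6,0,0,0,0,0],[60,-0.8,0,0,0,0,0],[60,-1,0,0,0,0,0],[60,-1.2,0,0,0,0,0],[60,-1.4,0,0,0,0,0],[60,-1.5,0,0,0,0,0],[60,-1.5,0,0,0,0,0],[60,-1.5,0,0,0,0,0]]'; python3 -c "
from h import *
st()"
```

```text
t: 11.4
eef_pos: [541.8, -21.6, 110.6]
ee_rot: [3.141, -0.484, 1.649]
wrist_force: [0.5, -0.4, -6.4]
width: 0.725
t 11.4 p [541.8 -21.6 110.6] w 67.4 F tool [-3.32  0.43  5.45] F shelf [-3.32 -0.43 -5.45] Tq tool [-0.06 -0.87  0.01]
shelf abh [ 2.3 -0.2  4.6] rot err deg (shelf) [-0.01 -0.02  0.03] q [-0.43  0.22  1.67  0.42  1.5  -0.59]
```

```bash
python3 -m pendant '[[60,-0.2,0,0,0,0,0],[60,-0.4,0,0,0,0,0],[60,-0.6,0,0,0,0,0],[60,-0.8,0,0,0,0,0],[60,-1,0,0,0,0,0],[60,-1.2,0,0,0,0,0],[60,-1.2,0,0,0,0,0],[60,-1.2,0,0,0,0,0],[60,-1.2,0,0,0,0,0],[60,-1.2,0,0,0,0,0]]'; python3 -c "
from h import *
st()"
```

```text
t: 12.4
eef_pos: [541.9, -21.8, 110.6]
ee_rot: [3.141, -0.486, 1.649]
wrist_force: [-0.6, 4.8, -2.2]
width: 0.728
t 12.4 p [541.9 -21.8 110.6] w 67.7 F tool [ 3.26 -0.26  4.19] F shelf [ 3.27  0.26 -4.18] Tq tool [-0.03  0.53  0.19]
shelf abh [ 2.1 -0.3  4.6] rot err deg (shelf) [-0.02 -0.11  0.06] q [-0.43  0.22  1.67  0.42  1.51 -0.59]
```

Contact felt: along-slope force rose about 6.6 N. Now I lower it fully to the deck while still pressing.

```bash
python3 -m pendant '[[60,0,0,0.2,0,0,0],[60,0,0,0.4,0,0,0],[60,0,0,0.6,0,0,0],[60,0,0,0.7,0,0,0],[60,0,0,0.7,0,0,0],[60,0,0,0.7,0,0,0],[60,0,0,0.7,0,0,0],[60,0,0,0.7,0,0,0],[60,0,0,0.7,0,0,0],[60,0,0,0.7,0,0,0]]'; python3 -c "
from h import *
st()"
```

```text
t: 13.4
eef_pos: [541.9, -21.7, 110.5]
ee_rot: [3.141, -0.486, 1.65]
wrist_force: [-2.6, 4.2, 1.7]
width: 0.726
t 13.4 p [541.9 -21.7 110.5] w 67.5 F tool [ 4.72 -2.23  0.52] F shelf [ 4.71  2.23 -0.51] Tq tool [0.47 0.63 0.27]
shelf abh [ 2.1 -0.3  4.5] rot err deg (shelf) [-0.01 -0.09  0.07] q [-0.43  0.22  1.67  0.42  1.51 -0.59]
```

```bash
python3 -m pendant '[[72,0,0,0.7,0,0,0],[76,0,0,0.7,0,0,0],[80,0,0,0.5,0,0,0],[93,0,0,0,0,0,0],[93,0,0,-3,0,0,0],[93,0,0,-12,0,0,0],[93,0,0,-30,0,0,0],[93,0,0,-55,0,0,0],[93,0,0,-85,0,0,0],[93,0,0,-120,0,0,0]]'
python3 - <<'E'
from h import *
from rig import optics
st()
go([517,333.3,90],down(np.radians(91)))
d=optics.get_image("side");cv2.imwrite("pics/s4.png",cv2.resize(d["image"][150:260,220:350,::-1],None,fx=5,fy=5,interpolation=cv2.INTER_CUBIC))
d=optics.get_image("wrist");cv2.imwrite("pics/w4.png",d["image"][:,:,::-1]);np.savez("pics/w4.npz",**d)
E
```

```text
t: 14.4
eef_pos: [545.8, -78.5, 216.7]
ee_rot: [-3.141, -0.485, 1.649]
wrist_force: [0.3, 0.4, -1.0]
width: 1.001
t 14.4 p [545.8 -78.5 216.7] w 93.1 F tool [-0.16  0.37  1.1 ] F shelf [-0.16 -0.37 -1.1 ] Tq tool [-0.08 -0.2  -0.05]
shelf abh [  1.2   0.3 125. ] rot err deg (shelf) [-0.06 -0.04  0.02] q [-0.51  0.19  1.5   0.4   1.72 -0.58]
shift [306.1   3.6 304.4] turn [ -0.89 -27.77   3.41]
```

View pics/s4.png

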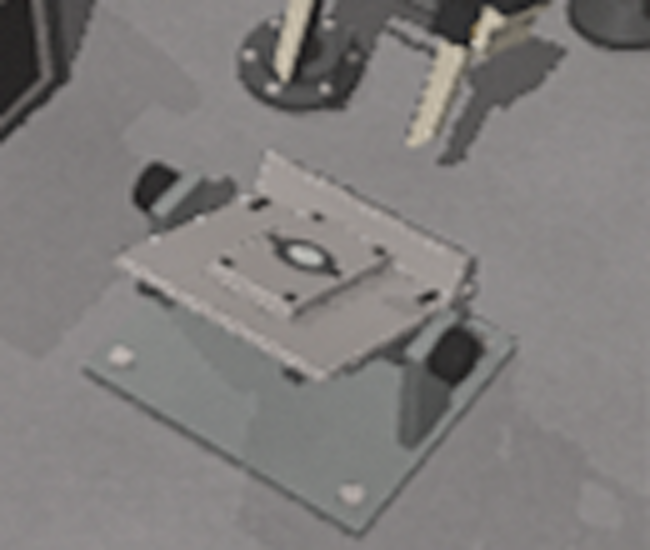

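View pics/w4.png

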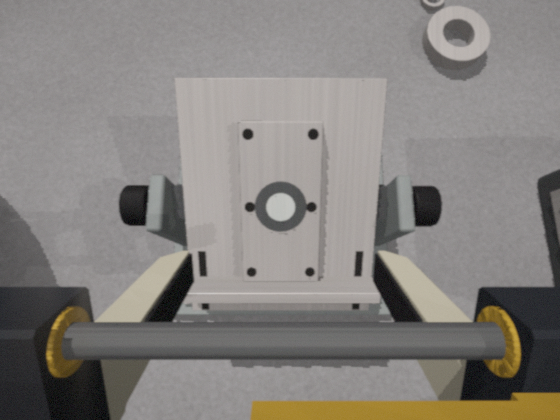

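The side and wrist views show the long cover flat, centred (wrist: 238–322 on deck 177–385), with its low end at the backstop (row ~283). Next the square cover.

```bash
python3 -m pendant '[[93,25,0.2,12,0,-1.5,0.2],[93,65,0.6,31,0,-4.5,0.6],[93,108,1,52,0,-8,1],[93,151,1.5,73,0,-11.5,1.4],[93,194,1.9,94,0,-15,1.8],[93,237,2.3,115,0,-18.5,2.3],[93,280,2.7,136,0,-22,2.7],[93,320,3.1,155,-0.9,-25,3.1],[93,352,3.4,171,-0.9,-27.8,3.4],[93,371,3.6,180,-0.9,-27.8,3.4]]'
python3 - <<'E'
from h import *
from rig import optics
st()
go([517,333.3,3.5],down(np.radians(91.2)))
d=optics.get_image("wrist");cv2.imwrite("pics/w5.png",d["image"][:,:,::-1]);np.savez("pics/w5.npz",**d)
E
```

```text
t: 15.5
eef_pos: [516.1, 337.1, 229.1]
ee_rot: [3.14, 0.002, 1.592]
wrist_force: [0.4, -0.8, 0.1]
width: 0.998
t 15.5 p [516.1 337.1 229.1] w 92.9 F tool [-0.78  0.4  -0.11] F shelf [-0.66 -0.36  0.47] Tq tool [-0.12 -0.13 -0.  ]
shelf abh [375.7  -2.3 -57.9] rot err deg (shelf) [ 0.84 27.84 -3.15] q [ 0.5   0.17  1.43 -0.    1.55  0.48]
shift [ -3.4   0.6 225.6] turn [0.07 0.11 0.01]
```

View pics/w5.png

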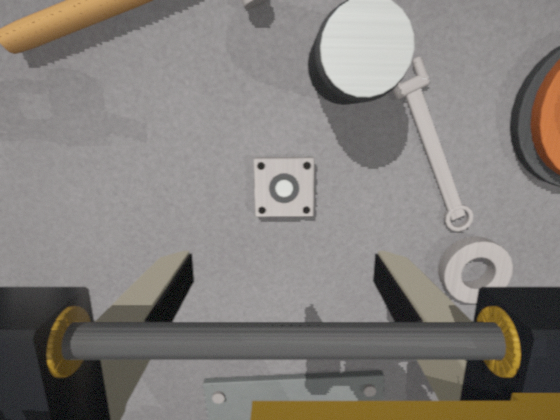

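Run:
```python
from h import *
d=np.load("pics/w5.npz");K=d["intrinsics"]
a,b,c,e=240,140,330,235
g=cv2.resize(cv2.cvtColor(d["image"][b:e,a:c],cv2.COLOR_RGB2GRAY),None,fx=4,fy=4,interpolation=cv2.INTER_CUBIC)
for th in(145,160,170,180):
    m=(g>th).astype(np.uint8);ct=max(cv2.findContours(m,cv2.RETR_EXTERNAL,cv2.CHAIN_APPROX_NONE)[0],key=cv2.contourArea)[:,0]
    uv=(ct+.5)/4-.5+[a,b];r=np.c_[(uv[:,0]-K[0,2])/K[0,0],(uv[:,1]-K[1,2])/K[1,1],np.ones(len(uv))]@d["R"];o=-d["R"].T@d["t"]
    P=o+r*((14-o[2])/r[:,2])[:,None];print(th,rect(P))
go([517,333.3,3.5],down(np.radians(91.2)))
```

```text
145 (array([518. , 332.7]), array([103.1, 106.8]), 1.2)
160 (array([516.5, 334.1]), array([65.8, 65.3]), 1.82)
170 (array([516.5, 334.1]), array([64.8, 64.5]), 1.63)
180 (array([516.5, 334. ]), array([63.8, 63.8]), 1.8)
shift [ -5.6   0.9 225.5] turn [ 0.04 -0.03  0.07]
```

```bash
python3 -m pendant '[[93,-1,0.2,10,0,0,-0.3],[93,-3,0.5,38,0,0,-0.3],[93,-5,0.5,80,0,0,-0.3],[93,-5,0.5,122,0,0,-0.3],[93,-5,0.5,162,0,0,-0.3],[93,-5,0.5,193,0,0,-0.3],[93,-5,0.5,213,0,0,-0.3],[93,-5,0.5,221,0,0,-0.3],[93,-5,0.5,223,0,0,-0.3],[93,-5,0.5,223,0,0,-0.3]]'; python3 -c "
from h import *
st();go([516.7,333.9,3.2],down(np.radians(91.6)))"
```

```text
t: 16.55
eef_pos: [519.3, 327.4, 6.9]
ee_rot: [3.14, 0.0, 1.592]
wrist_force: [0.1, 0.7, 0.0]
width: 1.001
t 16.55 p [519.3 327.4   6.9] w 93.1 F tool [ 0.7   0.16 -0.03] F shelf [ 0.62 -0.2  -0.29] Tq tool [-0.1  -0.07  0.02]
shelf abh [ 263.5   -4.7 -249.9] rot err deg (shelf) [ 0.89 27.76 -3.11] q [ 0.48  0.36  1.63 -0.    1.15  0.46]
shift [ 6.6 -2.4  3.7] turn [ 0.12  0.03 -0.36]
```

```bash
python3 -m pendant '[[93,2.5,-1,1,0,0,-0.3],[93,5,-2,2,0,0,-0.3],[93,6.6,-2.4,3.5,0,0,-0.3],[93,6.6,-2.4,3.5,0,0,-0.3],[80,6.6,-2.4,3.5,0,0,-0.3],[58,6.6,-2.4,3.5,0,0,-0.3],[58,6.6,-2.4,3.5,0,0,-0.3],[58,6.6,-2.4,3.5,0,0,-0.3],[58,6.6,-2.4,3.5,0,0,-0.3],[58,6.6,-2.4,3.5,0,0,-0.3]]'; python3 -c "
from h import *
st();go([516.7,333.9,3.2],down(np.radians(91.6)))"
```

```text
t: 17.55
eef_pos: [516.2, 334.4, 2.7]
ee_rot: [3.14, 0.001, 1.598]
wrist_force: [2.0, 0.3, -0.5]
width: 0.708
t 17.55 p [516.2 334.4   2.7] w 65.8 F tool [0.22 2.02 0.48] F shelf [-0.11 -2.03 -0.48] Tq tool [-0.27 -0.07 -0.02]
shelf abh [ 268.    -2.2 -257.1] rot err deg (shelf) [ 0.77 27.78 -2.78] q [ 0.49  0.37  1.62 -0.    1.15  0.47]
shift [-0.5  0.5 -0.5] turn [ 0.08  0.05 -0.02]
```

```bash
python3 -m pendant '[[58,0,0,-2,0,0,0],[58,0,0,-10,0,0,0],[58,0,0,-28,0,0,0],[58,0,0,-55,0,0,0],[58,0,0,-90,0,0,0],[58,0,0,-130,0,0,0],[58,0,0,-170,0,0,0],[58,0,0,-205,0,0,0],[58,0,0,-228,0,0,0],[58,0,0,-235,0,0,0]]'; python3 -c "
from h import *
st();go(S(-22,0,90),RS)"
```

```text
t: 18.55
eef_pos: [516.8, 335.3, 241.8]
ee_rot: [3.136, -0.002, 1.599]
wrist_force: [0.3, 0.4, -4.5]
width: 0.705
t 18.55 p [516.8 335.3 241.8] w 65.6 F tool [0.39 0.27 4.52] F shelf [-1.77 -0.31 -4.18] Tq tool [-0.13 -0.08  0.06]
shelf abh [380.   -2.9 -45.8] rot err deg (shelf) [ 1.02 27.65 -2.7 ] q [ 0.49  0.16  1.41 -0.    1.56  0.47]
shift [-418.8   17.5   66.4] turn [ 1.02 27.65 -2.7 ]
```

```bash
python3 -m pendant '[[58,-18,0.7,0,0,1,-0.1],[58,-55,2,2,0.1,3.5,-0.3],[58,-102,4,6,0.2,6.5,-0.6],[58,-150,6,13,0.3,10,-0.9],[58,-198,8,20,0.4,13.5,-1.3],[58,-246,10,28,0.5,17,-1.6],[58,-294,12,38,0.7,20.5,-2],[58,-342,14,48,0.8,23.5,-2.3],[58,-387,16,58,0.9,26,-2.5],[58,-418.8,17.5,66.4,1,27.6,-2.7]]'; python3 -c "
from h import *
st();go(S(-22,0,50),RS)"
```

```text
t: 19.55
eef_pos: [543.6, -86.9, 169.2]
ee_rot: [-3.134, -0.483, 1.641]
wrist_force: [1.1, 0.2, -4.9]
width: 0.703
t 19.55 p [543.6 -86.9 169.2] w 65.4 F tool [-2.13  1.11  4.39] F shelf [-2.14 -1.07 -4.4 ] Tq tool [-0.15 -0.68 -0.03]
shelf abh [-28.2   3.1  86.8] rot err deg (shelf) [-0.27  0.07 -0.34] q [-0.52  0.23  1.54  0.39  1.65 -0.62]
shift [ 6.2  3.2 36.7] turn [-0.27  0.07 -0.34]
```

```bash
python3 -m pendant '[[58,0,0,2,0,0,0],[58,0,0,7,0,0,0],[58,0,0,14,0,0,0],[58,0,0,22,0,0,0],[58,0,0,28,0,0,0],[58,0,0,30,0,0,0],[58,0,0,30,0,0,0],[58,0,0,30,0,0,0],[58,0,0,30,0,0,0],[58,0,0,30,0,0,0]]'; python3 -c "
from h import *
st();go(S(-22,-0.3,30),RS)"
```

```text
t: 20.55
eef_pos: [543.9, -70.0, 145.4]
ee_rot: [-3.137, -0.481, 1.646]
wrist_force: [-0.1, -0.1, -5.6]
width: 0.707
t 20.55 p [543.9 -70.  145.4] w 65.7 F tool [-2.68 -0.07  4.97] F shelf [-2.7   0.09 -4.96] Tq tool [-0.09 -0.7  -0.04]
shelf abh [-24.4   1.5  57.9] rot err deg (shelf) [-0.19  0.2  -0.13] q [-0.5   0.24  1.58  0.4   1.6  -0.62]
shift [ 2.5  1.8 27.9] turn [-0.19  0.2  -0.13]
```

Weight baseline in tool axes: (−2.7, 0, 5.0). Correct and lower to h = 22.

```bash
python3 -m pendant '[[58,0.5,0.4,2,0,0,0],[58,1.2,1,7,-0.1,0.1,-0.1],[58,2,1.5,14,-0.2,0.2,-0.1],[58,2.5,1.8,21,-0.2,0.2,-0.1],[58,2.5,1.8,27,-0.2,0.2,-0.1],[58,2.5,1.8,32,-0.2,0.2,-0.1],[58,2.5,1.8,35,-0.2,0.2,-0.1],[58,2.5,1.8,36,-0.2,0.2,-0.1],[58,2.5,1.8,36,-0.2,0.2,-0.1],[58,2.5,1.8,36,-0.2,0.2,-0.1]]'
python3 - <<'E'
from h import *
from rig import optics
st()
d=optics.get_image("side");cv2.imwrite("pics/s6.png",cv2.resize(d["image"][150:260,220:350,::-1],None,fx=5,fy=5,interpolation=cv2.INTER_CUBIC))
E
```

```text
t: 21.55
eef_pos: [544.1, -50.9, 114.6]
ee_rot: [-3.141, -0.484, 1.648]
wrist_force: [-0.0, -0.6, -4.8]
width: 0.708
t 21.55 p [544.1 -50.9 114.6] w 65.9 F tool [-2.74 -0.07  4.03] F shelf [-2.74  0.07 -4.03] Tq tool [-0.1  -0.66 -0.01]
shelf abh [-21.9  -0.2  21.8] rot err deg (shelf) [ 0.   -0.   -0.03] q [-0.47  0.25  1.63  0.41  1.53 -0.62]
```

View pics/s6.png

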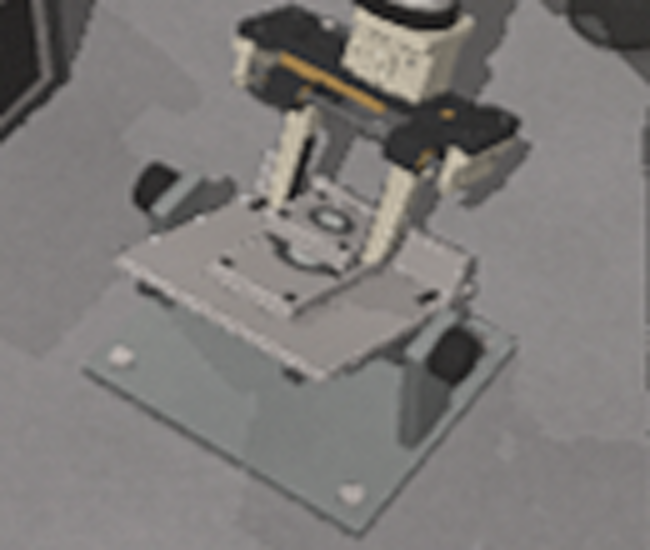

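```bash
python3 -m pendant '[[58,0,0,0.6,0,0,0],[58,0,0,1.4,0,0,0],[58,0,0,2.2,0,0,0],[58,0,0,3,0,0,0],[58,0,0,3.7,0,0,0],[58,0,0,4.2,0,0,0],[58,0,0,4.2,0,0,0],[58,0,0,4.2,0,0,0],[58,0,0,4.2,0,0,0],[58,0,0,4.2,0,0,0]]'; python3 -c "
from h import *
st()"
```

```text
t: 22.6
eef_pos: [543.8, -48.9, 110.6]
ee_rot: [-3.141, -0.484, 1.648]
wrist_force: [-0.8, -0.5, -4.9]
width: 0.708
t 22.6 p [543.8 -48.9 110.6] w 65.8 F tool [-2.67 -0.83  4.1 ] F shelf [-2.67  0.83 -4.1 ] Tq tool [-0.08 -0.71 -0.05]
shelf abh [-21.9  -0.   17.3] rot err deg (shelf) [-0.02 -0.02 -0.03] q [-0.47  0.25  1.64  0.41  1.52 -0.62]
```

```bash
python3 -m pendant '[[58,0,0,0.2,0,0,0],[58,0,0,0.4,0,0,0],[58,0,0,0.6,0,0,0],[58,0,0,0.8,0,0,0],[58,0,0,1,0,0,0],[58,0,0,1.2,0,0,0],[58,0,0,1.3,0,0,0],[58,0,0,1.3,0,0,0],[58,0,0,1.3,0,0,0],[58,0,0,1.3,0,0,0]]'; python3 -c "
from h import *
st()"
```

```text
t: 23.6
eef_pos: [543.7, -48.2, 109.4]
ee_rot: [-3.141, -0.485, 1.648]
wrist_force: [0.2, -0.8, -4.6]
width: 0.704
t 23.6 p [543.7 -48.2 109.4] w 65.5 F tool [-2.86  0.14  3.71] F shelf [-2.86 -0.13 -3.71] Tq tool [-0.08 -0.67 -0.03]
shelf abh [-21.9  -0.   16. ] rot err deg (shelf) [-0.02 -0.02 -0.03] q [-0.47  0.25  1.64  0.41  1.52 -0.62]
```

```bash
python3 -m pendant '[[58,0,0,0.2,0,0,0],[58,0,0,0.4,0,0,0],[58,0,0,0.6,0,0,0],[58,0,0,0.8,0,0,0],[58,0,0,1,0,0,0],[58,0,0,1,0,0,0],[58,0,0,1,0,0,0],[58,0,0,1,0,0,0],[58,0,0,1,0,0,0],[58,0,0,1,0,0,0]]'; python3 -c "
from h import *
st()"
```

```text
t: 24.6
eef_pos: [543.7, -47.8, 108.5]
ee_rot: [-3.141, -0.484, 1.648]
wrist_force: [0.2, 0.5, -4.9]
width: 0.705
t 24.6 p [543.7 -47.8 108.5] w 65.6 F tool [-1.86  0.21  4.6 ] F shelf [-1.86 -0.21 -4.6 ] Tq tool [-0.11 -0.67 -0.04]
shelf abh [-21.9  -0.   15. ] rot err deg (shelf) [-0.02 -0.02 -0.03] q [-0.47  0.25  1.64  0.41  1.52 -0.62]
```

```bash
python3 -m pendant '[[58,0,0,0.2,0,0,0],[58,0,0,0.4,0,0,0],[58,0,0,0.6,0,0,0],[58,0,0,0.8,0,0,0],[58,0,0,0.8,0,0,0],[58,0,0,0.8,0,0,0],[58,0,0,0.8,0,0,0],[58,0,0,0.8,0,0,0],[58,0,0,0.8,0,0,0],[58,0,0,0.8,0,0,0]]'; python3 -c "
from h import *
st()"
```

```text
t: 25.6
eef_pos: [543.7, -47.6, 108.1]
ee_rot: [-3.141, -0.484, 1.648]
wrist_force: [-3.8, -2.9, 1.9]
width: 0.71
t 25.6 p [543.7 -47.6 108.1] w 66.1 F tool [-1.4  -4.01 -2.92] F shelf [-1.4   4.01  2.92] Tq tool [ 0.41 -0.54 -0.1 ]
shelf abh [-21.9  -0.1  14.5] rot err deg (shelf) [-0.01 -0.01 -0.03] q [-0.47  0.25  1.64  0.41  1.52 -0.62]
```

Contact with the long cover at h ≈ 14.6. Ease off 0.6 mm and slide down.

```bash
python3 -m pendant '[[58,0,0,-0.4,0,0,0],[58,-0.4,0,-0.6,0,0,0],[58,-1.2,0,-0.6,0,0,0],[58,-2.4,0,-0.6,0,0,0],[58,-3.8,0,-0.6,0,0,0],[58,-5.2,0,-0.6,0,0,0],[58,-6.4,0,-0.6,0,0,0],[58,-7.4,0,-0.6,0,0,0],[58,-8,0,-0.6,0,0,0],[58,-8,0,-0.6,0,0,0]]'; python3 -c "
from h import *
st()"
```

```text
t: 26.6
eef_pos: [544.1, -54.9, 104.4]
ee_rot: [-3.14, -0.484, 1.647]
wrist_force: [-0.5, -0.9, -4.5]
width: 0.703
t 26.6 p [544.1 -54.9 104.4] w 65.3 F tool [-2.81 -0.56  3.58] F shelf [-2.81  0.56 -3.58] Tq tool [ 0.   -0.68 -0.05]
shelf abh [-30.1   0.1  14.6] rot err deg (shelf) [-0.04 -0.02 -0.05] q [-0.48  0.27  1.63  0.41  1.52 -0.63]
```

```bash
python3 -m pendant '[[58,-0.2,0,0,0,0,0],[58,-0.4,0,0,0,0,0],[58,-0.6,0,0,0,0,0],[58,-0.8,0,0,0,0,0],[58,-1,0,0,0,0,0],[58,-1.2,0,0,0,0,0],[58,-1.4,0,0,0,0,0],[58,-1.6,0,0,0,0,0],[58,-1.6,0,0,0,0,0],[58,-1.6,0,0,0,0,0]]'; python3 -c "
from h import *
st()"
```

```text
t: 27.6
eef_pos: [544.3, -56.2, 103.9]
ee_rot: [-3.141, -0.484, 1.648]
wrist_force: [-0.4, 0.4, -5.4]
width: 0.707
t 27.6 p [544.3 -56.2 103.9] w 65.8 F tool [-2.16 -0.4   4.98] F shelf [-2.16  0.41 -4.98] Tq tool [-0.06 -0.69 -0.05]
shelf abh [-31.5  -0.   14.8] rot err deg (shelf) [-0.02 -0.02 -0.04] q [-0.48  0.27  1.63  0.41  1.52 -0.63]
```

```bash
python3 -m pendant '[[58,-0.2,0,0,0,0,0],[58,-0.4,0,0,0,0,0],[58,-0.6,0,0,0,0,0],[58,-0.8,0,0,0,0,0],[58,-1,0,0,0,0,0],[58,-1.2,0,0,0,0,0],[58,-1.4,0,0,0,0,0],[58,-1.6,0,0,0,0,0],[58,-1.6,0,0,0,0,0],[58,-1.6,0,0,0,0,0]]'; python3 -c "
from h import *
st()"
```

```text
t: 28.6
eef_pos: [544.4, -57.6, 103.1]
ee_rot: [-3.141, -0.485, 1.648]
wrist_force: [0.0, -0.1, -4.5]
width: 0.704
t 28.6 p [544.4 -57.6 103.1] w 65.5 F tool [-2.19  0.    3.9 ] F shelf [-2.19  0.   -3.9 ] Tq tool [-0.08 -0.67 -0.1 ]
shelf abh [-33.1   0.   14.7] rot err deg (shelf) [-0.03 -0.02 -0.04] q [-0.48  0.27  1.63  0.41  1.52 -0.64]
```

```bash
python3 -m pendant '[[58,-0.2,0,0,0,0,0],[58,-0.4,0,0,0,0,0],[58,-0.6,0,0,0,0,0],[58,-0.8,0,0,0,0,0],[58,-1,0,0,0,0,0],[58,-1.2,0,0,0,0,0],[58,-1.3,0,0,0,0,0],[58,-1.3,0,0,0,0,0],[58,-1.3,0,0,0,0,0],[58,-1.3,0,0,0,0,0]]'; python3 -c "
from h import *
st()"
```

```text
t: 29.6
eef_pos: [544.5, -58.7, 102.6]
ee_rot: [-3.141, -0.484, 1.648]
wrist_force: [-0.3, 0.6, -4.0]
width: 0.706
t 29.6 p [544.5 -58.7 102.6] w 65.7 F tool [-1.27 -0.25  3.85] F shelf [-1.26  0.25 -3.85] Tq tool [-0.1  -0.71 -0.06]
shelf abh [-34.4  -0.   14.8] rot err deg (shelf) [-0.02 -0.02 -0.03] q [-0.48  0.27  1.63  0.41  1.52 -0.64]
```

```bash
python3 -m pendant '[[58,-0.2,0,0,0,0,0],[58,-0.4,0,0,0,0,0],[58,-0.6,0,0,0,0,0],[58,-0.8,0,0,0,0,0],[58,-1,0,0,0,0,0],[58,-1,0,0,0,0,0],[58,-1,0,0,0,0,0],[58,-1,0,0,0,0,0],[58,-1,0,0,0,0,0],[58,-1,0,0,0,0,0]]'; python3 -c "
from h import *
st()"
```

```text
t: 30.6
eef_pos: [544.6, -59.5, 102.1]
ee_rot: [-3.141, -0.485, 1.647]
wrist_force: [-0.8, 0.8, -4.3]
width: 0.711
t 30.6 p [544.6 -59.5 102.1] w 66.2 F tool [-1.25 -0.74  4.18] F shelf [-1.25  0.74 -4.18] Tq tool [-0.04 -0.46 -0.06]
shelf abh [-35.3  -0.   14.8] rot err deg (shelf) [-0.02 -0.03 -0.04] q [-0.48  0.27  1.63  0.41  1.52 -0.64]
```

```bash
python3 -m pendant '[[58,-0.1,0,0,0,0,0],[58,-0.2,0,0,0,0,0],[58,-0.4,0,0,0,0,0],[58,-0.6,0,0,0,0,0],[58,-0.8,0,0,0,0,0],[58,-0.8,0,0,0,0,0],[58,-0.8,0,0,0,0,0],[58,-0.8,0,0,0,0,0],[58,-0.8,0,0,0,0,0],[58,-0.8,0,0,0,0,0]]'; python3 -c "
from h import *
st()"
```

```text
t: 31.6
eef_pos: [544.6, -59.6, 102.1]
ee_rot: [-3.141, -0.486, 1.648]
wrist_force: [-1.9, 6.0, 0.8]
width: 0.707
t 31.6 p [544.6 -59.6 102.1] w 65.8 F tool [ 5.78 -1.39  2.1 ] F shelf [ 5.79  1.39 -2.09] Tq tool [ 0.1  0.6 -0. ]
shelf abh [-35.4  -0.   14.8] rot err deg (shelf) [-0.04 -0.1  -0.01] q [-0.48  0.27  1.63  0.41  1.52 -0.64]
```

Pressed against the backstop, about 8 N. Seat it down, then release.

```bash
python3 -m pendant '[[58,0,0,0.2,0,0,0],[58,0,0,0.4,0,0,0],[58,0,0,0.5,0,0,0],[58,0,0,0.5,0,0,0],[58,0,0,0.5,0,0,0],[58,0,0,0.5,0,0,0],[58,0,0,0.5,0,0,0],[58,0,0,0.5,0,0,0],[58,0,0,0.5,0,0,0],[58,0,0,0.5,0,0,0]]'; python3 -c "
from h import *
st()"
```

```text
t: 32.6
eef_pos: [544.6, -59.5, 102.0]
ee_rot: [-3.141, -0.486, 1.648]
wrist_force: [-2.6, 5.1, 2.2]
width: 0.705
t 32.6 p [544.6 -59.5 102. ] w 65.6 F tool [ 5.73 -2.23  0.57] F shelf [ 5.73  2.23 -0.56] Tq tool [ 0.33  0.69 -0.  ]
shelf abh [-35.4  -0.   14.6] rot err deg (shelf) [-0.04 -0.09 -0.  ] q [-0.48  0.27  1.63  0.41  1.52 -0.64]
```

```bash
python3 -m pendant '[[70,0,0,0,0,0,0],[74,0,0,0,0,0,0],[78,0,0,-0.3,0,0,0],[93,0,0,-0.6,0,0,0],[93,0,0,-3,0,0,0],[93,0,0,-12,0,0,0],[93,0,0,-30,0,0,0],[93,0,0,-60,0,0,0],[93,0,0,-95,0,0,0],[93,0,0,-125,0,0,0]]'
python3 - <<'E'
from h import *
from rig import optics
st()
d=optics.get_image("side");cv2.imwrite("pics/s7.png",cv2.resize(d["image"][150:260,220:350,::-1],None,fx=5,fy=5,interpolation=cv2.INTER_CUBIC));np.savez("pics/s7.npz",**d)
d=optics.get_image("wrist");cv2.imwrite("pics/w7.png",d["image"][:,:,::-1]);np.savez("pics/w7.npz",**d)
E
```

```text
t: 33.6
eef_pos: [549.4, -119.2, 214.2]
ee_rot: [3.141, -0.484, 1.648]
wrist_force: [1.1, -0.3, -1.3]
width: 0.999
t 33.6 p [ 549.4 -119.2  214.2] w 92.9 F tool [-0.95  1.08  0.93] F shelf [-0.95 -1.08 -0.93] Tq tool [-0.06 -0.24 -0.05]
shelf abh [-36.2  -0.2 141.8] rot err deg (shelf) [ 0.03  0.03 -0.02] q [-0.56  0.25  1.44  0.39  1.74 -0.63]
```

View pics/s7.png

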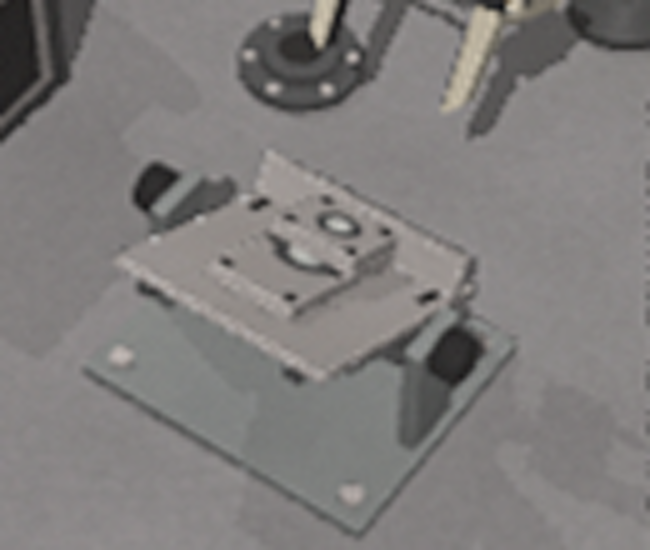

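View pics/w7.png

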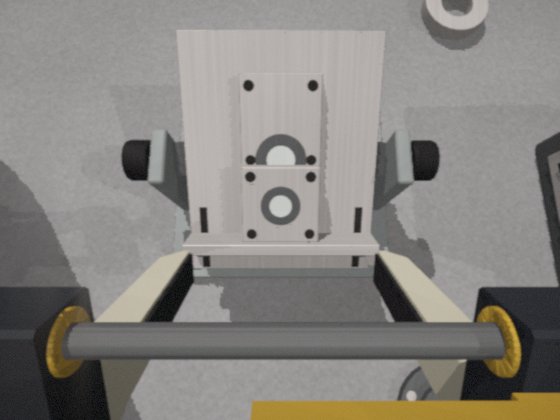

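Run:
```python
from h import *
def pl(d,uv,h):
    K=d["intrinsics"];uv=np.array(uv,float);r=np.c_[(uv[:,0]-K[0,2])/K[0,0],(uv[:,1]-K[1,2])/K[1,1],np.ones(len(uv))]@d["R"];o=-d["R"].T@d["t"]
    P=o+r*(((C-o)@n+h)/(r@n))[:,None]-C;return np.c_[P@xs,P@ys].round(1)
def edge(d,u,v0,v1):
    g=cv2.cvtColor(d["image"],cv2.COLOR_RGB2GRAY).astype(float)[v0:v1,u-12:u+13].mean(1);return g.round(0)
d=np.load("pics/w7.npz");e=np.load("pics/w4.npz")
print("long up w7",pl(d,[(240,74),(322,73.5)],13),"w4",pl(e,[(240,122),(322,121.5)],13))
print("sq up",pl(d,[(242,167),(320,166.5)],27))
im=np.vstack([d["image"][55:265,220:340,::-1]]);cv2.imwrite("pics/z7.png",cv2.resize(im,None,fx=2.8,fy=2.8,interpolation=cv2.INTER_CUBIC))
```

```text
long up w7 [[ 68.9  32.1]
 [ 69.4 -33.3]] w4 [[ 69.7  31.5]
 [ 70.3 -32.9]]
sq up [[ -3.3  31.3]
 [ -2.9 -32.4]]
```

View pics/z7.png

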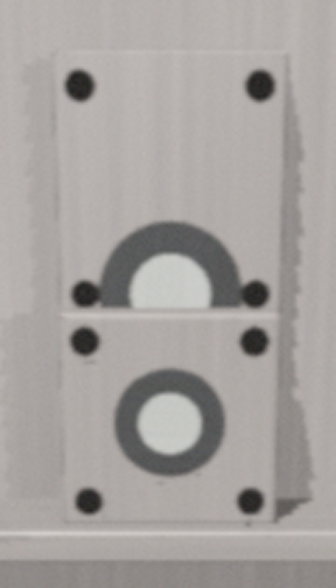

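Run:
```python
from h import *
d=np.load("pics/w7.npz")
def pl(u,v,h):
    K=d["intrinsics"];r=np.array([(u-K[0,2])/K[0,0],(v-K[1,2])/K[1,1],1])@d["R"];o=-d["R"].T@d["t"]
    P=o+r*(((C-o)@n+h)/(r@n))-C;return (P@xs).round(1)
o=-d["R"].T@d["t"]-C;print("cam abh",o@xs,o@ys,o@n)
g=cv2.cvtColor(d["image"],cv2.COLOR_RGB2GRAY).astype(float)
for u in(200,255,280,305,340): print(u,[(v,int(g[v,u-5:u+6].mean())) for v in range(228,258)])
print("sq up",pl(281,166.7,26.5+1),"sq low",[ (v,pl(281,v,27.2)) for v in(239,240,241,242)],"stop top",[(v,pl(281,v,33)) for v in(243,245,247,255)])
```

```text
cam abh 39.91133103899768 -0.5678476255965258 312.6227235149411
200 [(228, 107), (229, 108), (230, 110), (231, 111), (232, 134), (233, 162), (234, 169), (235, 167), (236, 166), (237, 167), (238, 167), (239, 168), (240, 166), (241, 166), (242, 167), (243, 169), (244, 180), (245, 200), (246, 175), (247, 160), (248, 160), (249, 161), (250, 161), (251, 161), (252, 161), (253, 163), (254, 158), (255, 123), (256, 104), (257, 115)]
255 [(228, 166), (229, 148), (230, 122), (231, 106), (232, 100), (233, 95), (234, 93), (235, 96), (236, 101), (237, 112), (238, 141), (239, 162), (240, 165), (241, 157), (242, 164), (243, 169), (244, 181), (245, 201), (246, 183), (247, 171), (248, 170), (249, 170), (250, 169), (251, 168), (252, 167), (253, 167), (254, 163), (255, 140), (256, 136), (257, 138)]
280 [(228, 169), (229, 170), (230, 170), (231, 171), (232, 170), (233, 170), (234, 171), (235, 170), (236, 170), (237, 170), (238, 171), (239, 170), (240, 166), (241, 158), (242, 164), (243, 168), (244, 180), (245, 199), (246, 181), (247, 171), (248, 171), (249, 170), (250, 168), (251, 167), (252, 166), (253
[... 320 characters left out ...]
), (250, 168), (251, 166), (252, 166), (253, 167), (254, 164), (255, 142), (256, 138), (257, 139)]
340 [(228, 170), (229, 170), (230, 170), (231, 170), (232, 170), (233, 170), (234, 170), (235, 169), (236, 170), (237, 171), (238, 171), (239, 171), (240, 169), (241, 169), (242, 170), (243, 170), (244, 180), (245, 193), (246, 180), (247, 174), (248, 173), (249, 172), (250, 169), (251, 168), (252, 167), (253, 167), (254, 164), (255, 141), (256, 134), (257, 136)]
sq up -3.0 sq low [(239, np.float64(-65.7)), (240, np.float64(-66.7)), (241, np.float64(-67.6)), (242, np.float64(-68.5))] stop top [(243, np.float64(-67.2)), (245, np.float64(-69.0)), (247, np.float64(-70.9)), (255, np.float64(-78.2))]
```

The close-up shows both covers square and centred. The square's low edge is at row ~241 (A≈−67.8 mm) and the backstop face starts at row ~244 (A≈−68.2 mm), so the gap is under 1 mm. The long cover's upper edge at A≈69.5 mm is consistent with its low end on the stop. I'll do a last bystander check, then sign off.

Run:
```python
from h import *
from rig import optics,job
a=np.load("pics/side0.npz")["image"].astype(int);b=optics.get_image("side")["image"].astype(int)
for k,(u,v,w,h) in dict(bearing=(172,222,30,30),spanner=(158,245,30,40),tin=(150,282,38,42),hammer=(155,330,100,60),round=(263,148,35,28),tray=(365,140,30,40)).items():
    print(k,np.abs(a-b)[v:v+h,u:u+w].mean().round(1))
st();job.sign_off()
```

```text
bearing 1.7
spanner 1.7
tin 1.7
hammer 1.7
round 8.2
tray 38.8
t 33.75 p [ 550.5 -119.9  214.6] w 93.1 F tool [ 0.17 -0.25  1.02] F shelf [ 0.17  0.24 -1.02] Tq tool [-0.07 -0.27 -0.07]
shelf abh [-36.7  -1.3 142.6] rot err deg (shelf) [0.23 0.16 0.01] q [-0.56  0.25  1.44  0.39  1.74 -0.63]
the job is handed in; nothing more can be done
```

Both covers are lying on the tilted shelf against the backstop, and the job was handed in at about 34 s of the 67 s allowed.

- **Long cover:** I gripped it across its width, laid it parallel to the slope, and slid it down until I felt about 6.6 N at the backstop. I then lowered it fully onto the deck and released it.
- **Square cover:** I laid it flat on the long cover the same way, pushed it until I felt about 8 N at the backstop, then lowered and released it.

**Last checks:**
- **Position:** The wrist view shows both covers centred and square to the shelf. The square cover's gap to the backstop measures under 1 mm.
- **Seating:** The upper edges of the two covers measured 72 mm apart instead of the expected 74 mm. The square cover's own length read about 2% short in the same view, so I put most of that difference down to image scale. The grip positions when each cover was pressed agree with both touching the backstop (37.5 mm apart against 37 mm expected).
- **Contact:** The gripper is open and well clear, about 140 mm above the deck.
- **Other things on the bench:** The bearing, spanner, grease tin and hammer look unchanged against the first picture. The image patches at the round cover and the bolt tray did differ. I think that was the arm or its shadow, since the arm's pose differs between the two pictures, but I handed in without confirming it. I did not compare the bevel gear.

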